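Take the depth of a gearbox bearing bore with a rod depth gauge and clamp the reading

ROBOT

A 6-joint arm with a two-finger parallel gripper is mounted at the origin on the work surface. World frame = base frame: x ahead of the robot, y to its left, z up, the work surface at z = 0. Lengths are in m, angles in rad, forces in N, time in s.
With the tool pointing down it reaches from about 0.35 to 0.85 m from the base axis. Payload 8.1 kg.
Tool frame: the origin (TCP) lies at the very end of the fingers, on their centre line; the grasp point (between the pads) lies 19 mm behind it; z points along the fingers, y is the line along which they close (so a half turn about z gives the same grasp; the last joint's range is limited). The gripper opens to 93 mm and grips with 3 to 60 N. Pads are 15 mm wide; open, the fingers measure 128 mm over their backs; the gripper's body (75 mm by 188 mm) begins 65 mm behind the grasp point.
Start: joints at [1.031, 0.13, 1.488, -0, 1.523, -0.085], TCP at [0.264, 0.539, 0.219] pointing down, gripper open.
Joint ranges: [-2.96, 2.96], [-0.89, 2.26], [0.02, 2.5], [-1.34, 4.48], [0, 2.73], [-2.66, 2.66]. Speed limits (rad/s): [2.39, 2.39, 2.79, 3.14, 3.14, 3.14].

INTERFACE

Orientations are given as a rotation vector (axis times angle).
In Python, from bench import manip gives the robot as it stands. The module is installed in compiled form; this text tells all that it offers.
- The arm moves only by the tool move_arm, never from a script. Its argument "steps" is a list of rows, each an object with "rot": the turn, a rotation vector about the tool's x, y, z in degrees, a list of three; "travel": the shift along the tool's x, y, z in cm, a list of three; "gripper": the closure, from 0 (fully open) to 1 (shut). In form: [{"rot": [rx, ry, rz], "travel": [tx, ty, tz], "gripper": gripper}, ...]. A call has 1 to 5 rows; each row is the pose to reach, as a shift and turn from the pose commanded when the call began, along the tool's axes at that moment; what a row does not reach only later rows make up. A row lasts 1/8 s, in which the tool goes at most 62.5 mm and 10.7 degrees, less where a joint would pass 70% of its speed; a pose out of reach is approached as far as the arm can. A call with a gripper value outside its range is refused whole. The fingers move at their own pace and stop on an object; the grip force is fixed at half the most. Time passes only in rows, so rows that repeat a pose let the fingers close. It gives the time, the measured TCP pose, the force, the opening and the grip force at its end, in the units of the state.
- manip.observe(): the state, without advancing time (a new reading comes with each control period).
- manip.snapshot(name): name is "side" or "top" or "wrist"; returns a dict with "img" (384x512x3 uint8, red, green, blue), "range_z" (384x512 float32, m along the optical axis (not along the pixel's ray), 0 where there is no reading), "fx", "fy", "cx", "cy" (pixels), "R" (3x3) and "t" (3): a world point X has camera coordinates R X + t; the wrist camera has in their place "hand_eye" (4x4, takes a point from camera to tool coordinates, whose origin is the TCP and whose axes are the flange's). Camera axes: x right, y down, z forward; pixel columns grow to the right and rows downward; lengths in m; the calibration is good to about 2 mm. The wrist camera is an equidistant fisheye: a pixel r from the principal point sees the ray r / f radians off the axis. A picture is of the moment at which its call begins: read the wrist's pose just before it.
- manip.finish_job(): hands the job in; it is judged then, once.
The state is a dict: "time_s": time; "joints": joint angles; "joint_velocities": joint speeds; "tau": joint torques, N m; "eef_pos": TCP position; "orientation": TCP orientation; "ft_force": force on the tool from outside, world axes, zero at the start; "ft_torque": the same for the moment, N m; "gripper_width": finger opening in m; "finger_force": force on a finger pad.
Only numpy, scipy, OpenCV 4.12 (cv2) and the standard library are available. Lean on these libraries where they do the work, as an engineer would, in place of code of your own. Each camera call takes 0.05 s, during which the arm holds its last target. There are 200 camera calls.

TASK

Set the depth gauge standing on the bench flat on the sloping face of the gearbox housing, its rod over the open bore and its long foot running up and down the slope. With the foot resting on the face, gently lower the rod by its handle until its tip touches the bottom of the bore, then press the clamp lever fully down so the reading is locked. Leave the gauge sitting flat there with the tip on the bottom, and leave the other things on the bench alone.

Things in the scene. Friction and masses are not known exactly. Their poses are not given: they have to be found in the camera images.
- bore_mouth (a point): Centre of the open bore (64 mm diameter) in the flat round face (190 mm) of a bare aluminium gearbox housing, fixed in a steel cradle on the bench; about 150 mm above the bench. z: outward normal of the face, 28 degrees from vertical, leaning towards the lower side; x: up the slope along the face; y: level along the face. The bore runs along -z.
- studs (a point): Foot of the middle between the two steel studs at the lower edge of the face (84 mm down the slope from the bore's centre), axes as bore_mouth. Studs 10 mm thick, 22 mm tall, 18 mm either side of this point along y. They keep the gauge's foot from sliding off down the slope; friction alone may not hold it. The rest of the face is flat and clear.
- bore_floor (a point): Centre of the flat, solid bottom of the bore, 36 to 56 mm below the face along the bore (differs from housing to housing). Fixed. Axes as bore_mouth.
- handle (a point): Depth gauge, loose, 0.53 kg, standing on its foot; 10 mm rod sliding through foot and clamp block. This point: centre of the black handle on the rod's top, 44 mm (x) by 16 (y) by 30 (z); grasp across y, tool along the rod. Axes are the gauge's: x along the foot, lever side +x; z up the rod. Rod right up: 146 mm above the foot's underside.
- foot (a point): Centre of the underside of the gauge's aluminium foot, axes as handle. Foot 150 mm (x) by 44 (y) by 16 (z); the clamp block in its middle is 36 by 36 mm and reaches 56 mm above the underside.
- probe_tip (a point): Centre of the flat lower end of the gauge's 10 mm steel rod, 145 mm below the handle's centre; 1 mm inside the foot when the rod is right up.
- rod (a joint): How far the rod is pushed down, m: 0 right up (the start), 0.075 at its lower stop; the tip is then (value - 1 mm) below the foot's underside. It slides stiffly (about 2 N) and stays where left, but when the gauge is lifted by the handle the foot hangs at the upper stop (value 0).
- lock (a joint): Angle of the clamp lever, rad: 0 open (60 degrees above the foot, leaning out to +x), 0.96 fully down (5 degrees above the foot), where the clamp grips the rod. Starts within 0.12 of open. Takes 0.1 N m, about 0.2 N m near the end; stays where left.
- lever_tip (a point): Middle of the black end of the clamp lever, on its centre line 66 mm from the pivot; the end is a round bar 14 mm thick and reaches 15 mm further out. The pivot (axis along y) lies 30 mm towards +x and 40 mm above the centre of the foot's underside. Axes turn with the lever; at lock = 0 they are the gauge's.
- bearing_center (a point): Bystander: steel ball bearing lying flat, 62 mm across, 18 mm high; its centre.
- can_center (a point): Bystander: white spray can with black cap, 62 mm across, 180 mm tall, standing; half-way up.
- wrench: Bystander: steel spanner, 190 mm long, lying along its x; centre of its underside.
- shim_tray: Bystander: open grey tray with shim rings, 150 by 120 by 35 mm; centre of its underside.
Not all that is in view belongs to the job. What is meant by the part that bears handle is not yellow, and is the smaller of those in its own colour.

How it is judged:
By the outcome, as a careful person would: the job done as asked, in the order asked, and still so for the second after the job is handed in, with the robot touching nothing.
It also fails if it takes over 58 s, if anything falls off the work surface, if the arm or the gripper's body presses on something with over 40 N, if the wrist force passes 120 N, or if a joint passes its speed limit or range.

## Working session

There is one attempt and no reset: what is moved stays moved. The work goes in short steps, Python scripts to look and compute and a tool call to move; the robot and the scene stay as the last step left them, time stands still between calls to the robot, and variables do not carry over. Pictures are saved under pics/ and viewed, at most 10 in all, crops included, and the job is handed in when it is done.

Besides the shell and the picture viewer there is one more tool, called after ">>>" by a JSON object that holds its "name" and its "arguments", one argument or row to a line. move_arm: Moves the arm, as the interface text tells. Its arguments: {"type":"object","properties":{"steps":{"type":"array"}},"required":["steps"]}

```bash
mkdir -p pics; cat > h.py <<'E'
import numpy as np,cv2
from scipy.spatial.transform import Rotation as Ro
from bench import manip
def snap(n):
    s=manip.snapshot(n); return s
def cloud(s):
    h,w=s['range_z'].shape; u,v=np.meshgrid(np.arange(w),np.arange(h)); z=s['range_z']
    P=np.stack([(u-s['cx'])/s['fx']*z,(v-s['cy'])/s['fy']*z,z],-1)
    X=(P-s['t'])@np.asarray(s['R'])
    X[z==0]=np.nan; return X
E
python3 - <<'E'
from h import *
a=snap('top');b=snap('side')
np.savez('s1.npz',ti=a['img'],tc=cloud(a),si=b['img'],sc=cloud(b))
im=np.vstack([a['img'],b['img']])[:,:,::-1]
cv2.imwrite('pics/t1.png',cv2.resize(a['img'][:,:,::-1],(800,600)));cv2.imwrite('pics/s1.png',cv2.resize(b['img'][:,:,::-1],(800,600)))
print(manip.observe())
E
```

```text
{'time_s': 0.1, 'joints': array([ 1.03058426e+00,  1.31093992e-01,  1.48915329e+00, -4.73011121e-05,
        1.52303129e+00, -8.54116244e-02]), 'joint_velocities': array([ 0.00159329, -0.00026053, -0.00339166,  0.00025859, -0.00109897,
        0.00066501]), 'tau': array([ 7.70275401e-04, -5.61336780e+01, -4.93097699e+01,  7.69509561e-02,
        2.90544739e-02, -3.67196151e-05]), 'eef_pos': array([0.26330338, 0.53856003, 0.21769677]), 'orientation': array([-7.08147161e-01, -3.06025300e+00,  2.54216546e-03]), 'ft_force': array([0.92356407, 0.44468551, 0.20117415]), 'ft_torque': array([-0.00192288, -0.00993947,  0.02686624]), 'finger_force': 0.0, 'gripper_width': 0.0930171592315734}
```

View pics/t1.png

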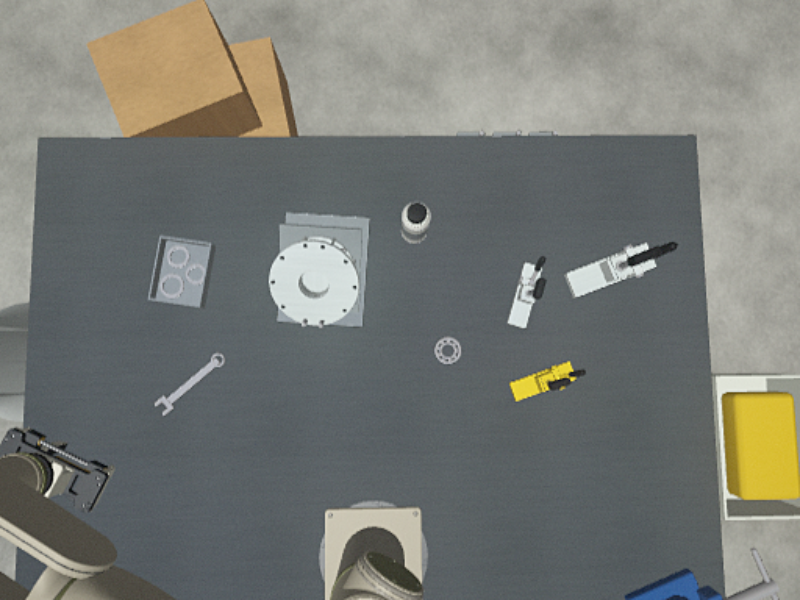

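View pics/s1.png

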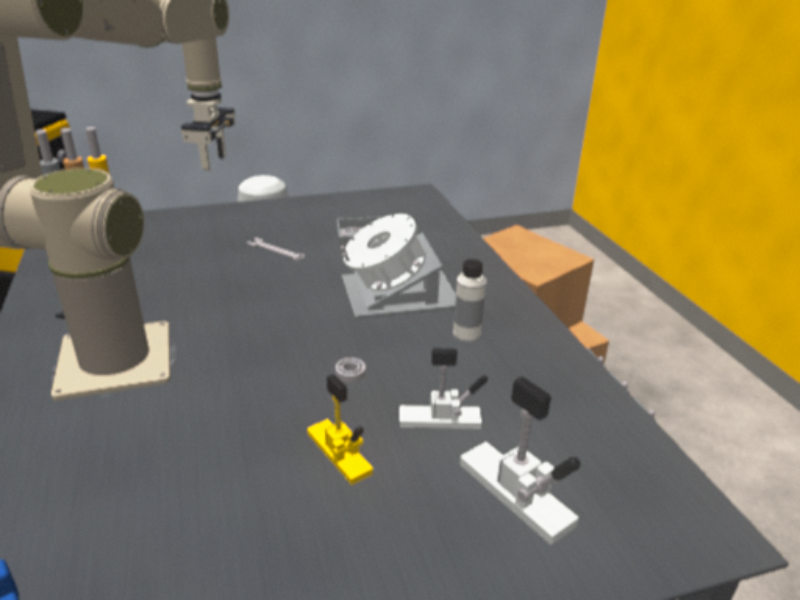

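The top view shows the housing face at about (315,282), with the bore in the middle and the studs at (313,323), on the robot side. The target is the small white gauge at (525,292), whose lever points away from the robot. The larger white gauge at (620,270) and the yellow one at (545,380) are decoys. Next I'll measure the target and the face.

```bash
python3 - <<'E'
from h import *
d=np.load('s1.npz')
T=d['tc'];S=d['sc']
k=1/1.5625
def reg(C,u0,u1,v0,v1): return C[int(v0*k):int(v1*k),int(u0*k):int(u1*k)].reshape(-1,3)
def plane(P,it=400,tol=.003):
    rng=np.random.default_rng(0);best=None
    for _ in range(it):
        q=P[rng.choice(len(P),3,False)];n=np.cross(q[1]-q[0],q[2]-q[0]);
        if np.linalg.norm(n)<1e-9: continue
        n/=np.linalg.norm(n);m=abs((P-q[0])@n)<tol
        if best is None or m.sum()>best.sum():best=m
    Q=P[best];c=Q.mean(0);n=np.linalg.svd(Q-c,full_matrices=False)[2][2];n*=np.sign(n[2]);return c,n,Q
P=reg(T,262,368,230,335);P=P[np.isfinite(P[:,0])];P=P[P[:,2]>.09]
c,n,Q=plane(P);print('face',c,n,len(Q),np.degrees(np.arccos(n[2])))
x=np.array([0,0,1])-n*n[2];x/=np.linalg.norm(x);y=np.cross(n,x)
uv=np.c_[(Q-c)@x,(Q-c)@y]
hull=cv2.convexHull(uv.astype(np.float32))
cc,r=cv2.minEnclosingCircle(hull);print('disc',cc,r,c+cc[0]*x+cc[1]*y,'x',x)
# gauge
for nm,C,box in(('top',T,(500,552,250,335)),('side',S,(385,495,340,435))):
    P=reg(C,*box);P=P[np.isfinite(P[:,0])]
    F=P[(P[:,2]>.010)&(P[:,2]<.022)]
    print(nm,'foot n',len(F),F.mean(0),cv2.minAreaRect(F[:,:2].astype(np.float32)*1000))
    for lo,hi in((.05,.06),(.06,.1),(.12,.135),(.135,.175)):
        H=P[(P[:,2]>lo)&(P[:,2]<hi)]
        if len(H)>3:print(lo,len(H),H.mean(0),H.max(0),H.min(0),cv2.minAreaRect(H[:,:2].astype(np.float32)*1000))
E
```

```text
face [0.60416994 0.11590797 0.15204199] [-0.4694241   0.03479277  0.88228707] 1742 28.080505776632787
disc (-0.004017923027276993, -0.0005028955638408661) 0.09533075243234634 [0.6005975  0.11566848 0.15015071] x [ 0.8798736  -0.06521446  0.47071172]
top foot n 279 [ 0.57347968 -0.35321124  0.01579761] ((586.7679443359375, -360.06402587890625), (44.706024169921875, 150.27536010742188), 72.70863342285156)
0.05 98 [ 0.59493302 -0.35687823  0.0554545 ] [ 0.6244957  -0.34122159  0.05993517] [ 0.56673177 -0.37511132  0.05007157] ((596.0609741210938, -358.3028869628906), (32.655731201171875, 57.96125793457031), 87.45762634277344)
0.06 44 [ 0.63048789 -0.37209241  0.08160127] [ 0.65686181 -0.34699393  0.09872468] [ 0.56998046 -0.38422598  0.06139595] ((614.0509033203125, -365.7814636230469), (16.456153869628906, 88.17715454101562), 73.33064270019531)
0.135 82 [ 0.58535347 -0.35792971  0.15674524] [ 0.60721737 -0.34782236  0.16480098] [ 0.56495581 -0.36933272  0.13572822] ((586.6990966796875, -359.90093994140625), (16.25859260559082, 43.36589431762695), 71.3095474243164)
side foot n 452 [ 0.5
[... 325 characters left out ...]
595214844), 62.622802734375)
0.06 114 [ 0.6195629  -0.37368633  0.07958611] [ 0.66102682 -0.35127376  0.0996445 ] [ 0.57314881 -0.38982718  0.06016701] ((617.96826171875, -373.91571044921875), (26.990415573120117, 90.7956314086914), 76.50695037841797)
0.12 26 [ 0.58898697 -0.36511203  0.12924604] [ 0.60545119 -0.35856773  0.13499656] [ 0.5718884  -0.37125654  0.1204962 ] ((588.8668823242188, -364.7333068847656), (7.570855140686035, 35.60123825073242), 65.77733612060547)
0.135 169 [ 0.58852145 -0.36565139  0.15216874] [ 0.61201467 -0.3491614   0.1655181 ] [ 0.56705979 -0.37595161  0.13500779] ((589.8231811523438, -362.72918701171875), (17.268281936645508, 43.77525329589844), 72.0521011352539)
```

```bash
cat >> h.py <<'E'
gy_=np.radians(-17.4); 
def Rg(gx,gz):
    y=np.cross(gz,gx); return np.c_[gx,-y,-gz]
Rpick=Rg(np.array([np.cos(gy_),np.sin(gy_),0]),np.array([0,0,1.]))
n=np.array([-.4694,.0348,.8823]);n/=np.linalg.norm(n)
ux=np.array([0,0,1])-n*n[2];ux/=np.linalg.norm(ux);uy=np.cross(n,ux)
bore=np.array([.6006,.1157,.1502]); Rface=Rg(ux,n)
def go(p,R):
    o=manip.observe(); R0=Ro.from_rotvec(o['orientation'])
    t=R0.inv().apply(np.asarray(p)-o['eef_pos'])*100
    r=(R0.inv()*Ro.from_matrix(R)).as_rotvec(degrees=True)
    print('travel',t.round(2),'rot',r.round(1),'dist',np.linalg.norm(t).round(1),np.linalg.norm(r).round(1),'j',o['joints'].round(2),'F',o['ft_force'].round(1),'t',o['time_s'],o['eef_pos'].round(4))
E
python3 - <<'E'
from h import *
go([.587,-.360,.27],Rpick);go([.587,-.360,.27],Rpick@np.diag([-1,-1,1]))
print(Ro.from_rotvec(manip.observe()['orientation']).as_matrix().round(2))
E
```

```text
travel [-68.55 -66.51  -5.12] rot [-0.000e+00  1.000e-01  1.713e+02] dist 95.7 171.3 j [ 1.03  0.13  1.49 -0.    1.52 -0.09] F [0.9 0.4 0.2] t 0.1 [0.2633 0.5386 0.2177]
travel [-68.55 -66.51  -5.12] rot [-0.1 -0.  -8.7] dist 95.7 8.7 j [ 1.03  0.13  1.49 -0.    1.52 -0.09] F [0.9 0.4 0.2] t 0.1 [0.2633 0.5386 0.2177]
[[-0.9   0.44 -0.  ]
 [ 0.44  0.9  -0.  ]
 [ 0.   -0.   -1.  ]]
```

```bash
echo 'D=np.diag([-1,-1,1]);Rpick=Rpick@D;Rface=Rface@D' >> h.py
```

>>> {"name": "move_arm", "arguments": {
  "steps": [
    {"rot":[0,0,-9],"travel":[-10,-10,-7],"gripper":0},
    {"rot":[0,0,-9],"travel":[-68.5,-66.5,-7],"gripper":0},
    {"rot":[0,0,-9],"travel":[-68.5,-66.5,-7],"gripper":0},
    {"rot":[0,0,-9],"travel":[-68.5,-66.5,-7],"gripper":0},
    {"rot":[0,0,-9],"travel":[-68.5,-66.5,-7],"gripper":0}
  ]
}}

```text
time_s: 0.72
eef_pos: [0.3666, 0.2492, 0.2579]
orientation: [0.465, 3.107, -0.0]
ft_force: [0.6, -0.4, -0.8]
gripper_width: 0.0928
finger_force: 0.0
```

```bash
python3 -c "
from h import *
go([.587,-.36,.27],Rpick)"
```

```text
travel [-38.92 -51.8   -1.2 ] rot [-0.   0.   0.4] dist 64.8 0.4 j [ 0.48 -0.32  1.84 -0.    1.62 -0.79] F [ 0.6 -0.4 -0.8] t 0.725 [0.3666 0.2492 0.2579]
```

>>> {"name": "move_arm", "arguments": {
  "steps": [
    {"rot":[0,0,0],"travel":[-39,-51.5,-2],"gripper":0},
    {"rot":[0,0,0],"travel":[-39,-51.5,-2],"gripper":0},
    {"rot":[0,0,0],"travel":[-39,-51.5,-2],"gripper":0},
    {"rot":[0,0,0],"travel":[-39,-51.5,-2],"gripper":0},
    {"rot":[0,0,0],"travel":[-39,-51.5,-2],"gripper":0}
  ]
}}

```text
time_s: 1.35
eef_pos: [0.4739, -0.0443, 0.2677]
orientation: [0.466, 3.107, 0.0]
ft_force: [0.9, 0.9, -0.8]
gripper_width: 0.0926
finger_force: 0.0
```

```bash
python3 -c "
from h import *
go([.587,-.36,.27],Rpick)"
```

```text
travel [-20.08 -26.86  -0.24] rot [0.  0.  0.3] dist 33.5 0.3 j [-0.2  -0.23  1.74  0.    1.62 -1.47] F [ 0.9  0.9 -0.8] t 1.35 [ 0.4739 -0.0443  0.2677]
```

>>> {"name": "move_arm", "arguments": {
  "steps": [
    {"rot":[0,0,0],"travel":[-20,-27,0],"gripper":0},
    {"rot":[0,0,0],"travel":[-20,-27,0],"gripper":0},
    {"rot":[0,0,0],"travel":[-20,-27,0],"gripper":0},
    {"rot":[0,0,0],"travel":[-20,-27,0],"gripper":0},
    {"rot":[0,0,0],"travel":[-20,-27,0],"gripper":0}
  ]
}}

```text
time_s: 1.98
eef_pos: [0.5781, -0.3387, 0.2672]
orientation: [-0.466, -3.106, -0.001]
ft_force: [1.1, -0.4, 1.2]
gripper_width: 0.0929
finger_force: 0.0
```

```bash
python3 - <<'E'
from h import *
go([.587,-.36,.127],Rpick)
s=snap('wrist');print(s['hand_eye'],s['fx'],s['cx'],s['cy'])
cv2.imwrite('pics/w1.png',s['img'][:,:,::-1])
E
```

```text
travel [-1.48 -1.78 14.01] rot [ 0.  -0.   0.3] dist 14.2 0.3 j [-0.61  0.31  1.2   0.    1.64 -1.88] F [ 1.1 -0.4  1.2] t 1.975 [ 0.5781 -0.3387  0.2672]
[[ 1.03204267e-03 -9.53682105e-01 -3.00814524e-01  8.48152693e-02]
 [ 9.99998762e-01  1.34162606e-03 -8.22577876e-04  4.36492676e-05]
 [ 1.18805840e-03 -3.00813303e-01  9.53682308e-01 -1.65820640e-01]
 [ 0.00000000e+00  0.00000000e+00  0.00000000e+00  1.00000000e+00]] 297.3186396354542 253.53073106049493 189.29137732977327
```

View pics/w1.png

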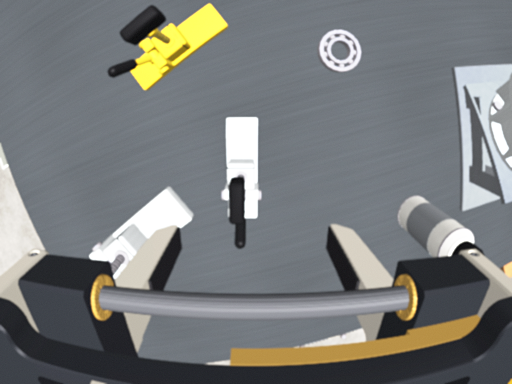

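The wrist view shows the target gauge aligned with the fingers: handle at about (238,200), foot (242,165). I'll check the handle position against depth.

```bash
cat >> h.py <<'E'
def wcloud(s,o):
    h,w=s['range_z'].shape;u,v=np.meshgrid(np.arange(w),np.arange(h));z=s['range_z']
    a=(u-s['cx'])/s['fx'];b=(v-s['cy'])/s['fy'];r=np.hypot(a,b)+1e-9
    k=np.tan(r)/r; P=np.stack([a*k*z,b*k*z,z],-1); H=s['hand_eye']
    X=(P@H[:3,:3].T+H[:3,3])@Ro.from_rotvec(o['orientation']).as_matrix().T+o['eef_pos']
    X[z==0]=np.nan; return X
E
python3 - <<'E'
from h import *
o=manip.observe();s=snap('wrist');X=wcloud(s,o)[100:260,190:290].reshape(-1,3)
for lo,hi in((.01,.022),(.145,.17)):
    Q=X[(X[:,2]>lo)&(X[:,2]<hi)];print(len(Q),Q.mean(0),cv2.minAreaRect(Q[:,:2].astype(np.float32)*1000))
go([.587,-.36,.127],Rpick)
E
```

```text
1682 [ 0.56406529 -0.35381253  0.01575854] ((582.5927124023438, -392.1375732421875), (109.24517059326172, 156.48690795898438), 73.01463317871094)
751 [ 0.58694393 -0.35925333  0.15917601] ((588.685546875, -360.0618591308594), (15.921814918518066, 43.040096282958984), 72.55123901367188)
travel [-1.57 -1.42 13.55] rot [ 0.  -0.3  0.1] dist 13.7 0.3 j [-0.61  0.32  1.19 -0.    1.64 -1.88] F [ 1.   0.9 -1. ] t 2.075 [ 0.577  -0.342   0.2626]
```

>>> {"name": "move_arm", "arguments": {
  "steps": [
    {"rot":[0,0,0],"travel":[-1.5,-1.5,2],"gripper":0},
    {"rot":[0,0,0],"travel":[-1.5,-1.5,2],"gripper":0},
    {"rot":[0,0,0],"travel":[-1.5,-1.5,4],"gripper":0},
    {"rot":[0,0,0],"travel":[-1.5,-1.5,6],"gripper":0},
    {"rot":[0,0,0],"travel":[-1.5,-1.5,6],"gripper":0}
  ]
}}

```text
time_s: 2.7
eef_pos: [0.5865, -0.354, 0.2046]
orientation: [-0.464, -3.103, -0.003]
ft_force: [0.2, 0.9, -1.1]
gripper_width: 0.093
finger_force: 0.0
```

```bash
python3 -c "
from h import *
go([.587,-.36,.127],Rpick)"
```

```text
travel [-0.26 -0.57  7.76] rot [ 0.1 -0.3  0.4] dist 7.8 0.5 j [-0.62  0.37  1.23  0.    1.54 -1.89] F [ 0.2  0.9 -1.1] t 2.7 [ 0.5865 -0.354   0.2046]
```

>>> {"name": "move_arm", "arguments": {
  "steps": [
    {"rot":[0,0,0],"travel":[-0.2,-0.6,3],"gripper":0},
    {"rot":[0,0,0],"travel":[-0.2,-0.6,5],"gripper":0},
    {"rot":[0,0,0],"travel":[-0.2,-0.6,7.5],"gripper":0},
    {"rot":[0,0,0],"travel":[-0.2,-0.6,7.5],"gripper":0},
    {"rot":[0,0,0],"travel":[-0.2,-0.6,7.5],"gripper":0}
  ]
}}

```text
time_s: 3.32
eef_pos: [0.5884, -0.362, 0.1339]
orientation: [0.466, 3.106, -0.001]
ft_force: [0.7, 1.0, 0.1]
gripper_width: 0.093
finger_force: 0.0
```

```bash
python3 -c "
from h import *
go([.587,-.36,.127],Rpick)"
```

```text
travel [0.19 0.15 0.69] rot [-0.   0.   0.3] dist 0.7 0.4 j [-0.63  0.42  1.3   0.    1.42 -1.9 ] F [0.7 1.  0.1] t 3.325 [ 0.5884 -0.362   0.1339]
```

>>> {"name": "move_arm", "arguments": {
  "steps": [
    {"rot":[0,0,0],"travel":[0.1,0.1,0.3],"gripper":0},
    {"rot":[0,0,0],"travel":[0.1,0.1,0.3],"gripper":1},
    {"rot":[0,0,0],"travel":[0.1,0.1,0.3],"gripper":1},
    {"rot":[0,0,0],"travel":[0.1,0.1,0.3],"gripper":1},
    {"rot":[0,0,0],"travel":[0.1,0.1,0.3],"gripper":1}
  ]
}}

```text
time_s: 3.95
eef_pos: [0.5874, -0.3607, 0.1298]
orientation: [0.466, 3.107, -0.0]
ft_force: [0.0, -0.8, -0.1]
gripper_width: 0.0575
finger_force: 0.0
```

>>> {"name": "move_arm", "arguments": {
  "steps": [
    {"rot":[0,0,0],"travel":[0,0,0],"gripper":1},
    {"rot":[0,0,0],"travel":[0,0,0],"gripper":1},
    {"rot":[0,0,0],"travel":[0,0,0],"gripper":1}
  ]
}}

```text
time_s: 4.32
eef_pos: [0.5873, -0.3607, 0.1298]
orientation: [-0.466, -3.107, -0.0]
ft_force: [1.1, -0.3, -0.3]
gripper_width: 0.0274
finger_force: 0.0
```

>>> {"name": "move_arm", "arguments": {
  "steps": [
    {"rot":[0,0,0],"travel":[0,0,0],"gripper":1},
    {"rot":[0,0,0],"travel":[0,0,0],"gripper":1},
    {"rot":[0,0,0],"travel":[0,0,0],"gripper":1}
  ]
}}

```text
time_s: 4.7
eef_pos: [0.5873, -0.3607, 0.1296]
orientation: [-0.466, -3.107, 0.0]
ft_force: [0.5, -0.0, -1.3]
gripper_width: 0.0159
finger_force: 30.0
```

>>> {"name": "move_arm", "arguments": {
  "steps": [
    {"rot":[0,0,0],"travel":[0,0,-1],"gripper":1},
    {"rot":[0,0,0],"travel":[0,0,-3],"gripper":1},
    {"rot":[0,0,0],"travel":[0,0,-7],"gripper":1},
    {"rot":[0,0,0],"travel":[0,0,-12],"gripper":1},
    {"rot":[0,0,0],"travel":[0,0,-17],"gripper":1}
  ]
}}

```text
time_s: 5.32
eef_pos: [0.5871, -0.3605, 0.3027]
orientation: [0.466, 3.106, -0.0]
ft_force: [1.3, -0.7, -5.8]
gripper_width: 0.0156
finger_force: 30.0
```

```bash
python3 - <<'E'
from h import *
from h import *
import h
# TCP is gOff above foot underside along gauge z with rod up: 0.1298
for hgt in (.12,):
    p=bore+n*(.1298+hgt); print(p); go(p,Rface)
go([.56,-.1,.38],Rface)
E
```

```text
[0.48334392 0.12439304 0.37059846]
travel [24.14 43.31 -6.82] rot [ -3.2 -27.9 -12.6] dist 50.0 30.8 j [-0.63  0.36  1.07  0.    1.71 -1.9 ] F [ 1.3 -0.7 -5.8] t 5.325 [ 0.5871 -0.3605  0.3027]
travel [10.23 24.11 -7.74] rot [ -3.2 -27.9 -12.6] dist 27.3 30.8 j [-0.63  0.36  1.07  0.    1.71 -1.9 ] F [ 1.3 -0.7 -5.8] t 5.325 [ 0.5871 -0.3605  0.3027]
```

>>> {"name": "move_arm", "arguments": {
  "steps": [
    {"rot":[0,0,0],"travel":[2,4,-5],"gripper":1},
    {"rot":[-0.6,-5.5,-2.5],"travel":[5,9,-7],"gripper":1},
    {"rot":[-1.2,-11,-5],"travel":[7.5,14,-7],"gripper":1},
    {"rot":[-1.8,-16.5,-7.5],"travel":[10,19,-7],"gripper":1},
    {"rot":[-2.4,-22,-10],"travel":[13,24,-7],"gripper":1}
  ]
}}

```text
time_s: 5.95
eef_pos: [0.5325, -0.0913, 0.3715]
orientation: [0.164, 2.747, -0.022]
ft_force: [-0.2, 1.0, -3.7]
gripper_width: 0.0161
finger_force: 30.0
```

```bash
python3 -c "
from h import *
go(bore+n*(.1298+.12),Rface)"
```

```text
travel [ 6.96 20.84 -2.59] rot [-0.7 -5.7 -2.5] dist 22.1 6.3 j [-0.32 -0.44  1.78  0.09  1.43 -1.77] F [-0.2  1.  -3.7] t 5.95 [ 0.5325 -0.0913  0.3715]
```

>>> {"name": "move_arm", "arguments": {
  "steps": [
    {"rot":[-0.2,-2,-1],"travel":[1.5,5,-0.5],"gripper":1},
    {"rot":[-0.5,-4,-2],"travel":[3.5,11,-1.3],"gripper":1},
    {"rot":[-0.7,-5.7,-2.5],"travel":[5.5,17,-2],"gripper":1},
    {"rot":[-0.7,-5.7,-2.5],"travel":[6.6,20,-2.5],"gripper":1},
    {"rot":[-0.7,-5.7,-2.5],"travel":[7,20.8,-2.6],"gripper":1}
  ]
}}

```text
time_s: 6.58
eef_pos: [0.4827, 0.1246, 0.3704]
orientation: [0.095, 2.654, -0.022]
ft_force: [1.3, -0.5, -6.3]
gripper_width: 0.0156
finger_force: 30.0
```

>>> {"name": "move_arm", "arguments": {
  "steps": [
    {"rot":[0,0,0],"travel":[0,0,0],"gripper":1},
    {"rot":[0,0,0],"travel":[0,0,0],"gripper":1}
  ]
}}

```text
time_s: 6.82
eef_pos: [0.4843, 0.1213, 0.3693]
orientation: [0.101, 2.655, -0.025]
ft_force: [-0.0, -0.3, -5.6]
gripper_width: 0.0156
finger_force: 30.0
```

```bash
python3 - <<'E'
from h import *
go(bore+n*(.1298+.12),Rface)
a=snap('top');b=snap('side');X=cloud(a)
np.savez('s2.npz',ti=a['img'],tc=X,si=b['img'],sc=cloud(b))
v=[cv2.resize(i[y0:y0+150,x0:x0+200][:,:,::-1],(800,600),interpolation=2)[:,:, :] for i,y0,x0 in((a['img'],110,130),(b['img'],90,170))]
cv2.imwrite('pics/c2.png',cv2.resize(np.hstack(v),(800,300)))
E
```

```text
travel [ 0.04  0.3  -0.17] rot [-0.1 -0.3 -0.1] dist 0.4 0.3 j [ 0.26 -0.63  1.93 -0.16  1.38 -1.24] F [-0.  -0.3 -5.6] t 6.825 [0.4843 0.1213 0.3693]
```

View pics/c2.png

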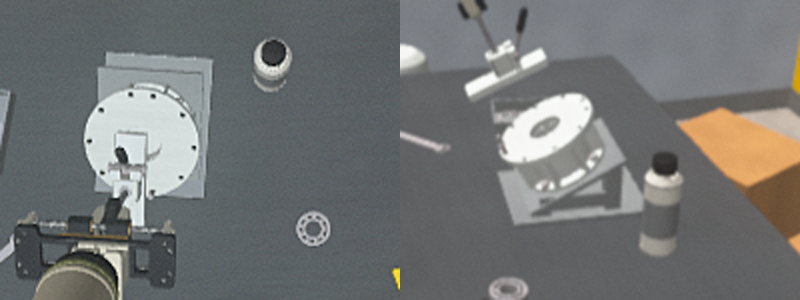

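The gauge is held above the face: in the side panel the foot is at about (505,72) and looks parallel to the face disc at (545,125). I'll check the foot in the face frame.

```bash
python3 - <<'E'
from h import *
d=np.load('s2.npz');o=manip.observe();print(o['eef_pos'],((o['eef_pos']-bore)@np.c_[ux,uy,n]).round(4))
for k in('sc','tc'):
    P=(d[k].reshape(-1,3)-bore)@np.c_[ux,uy,n]
    m=(abs(P[:,0])<.1)&(abs(P[:,1])<.05)&(P[:,2]>.09)&(P[:,2]<.145);Q=P[m]
    top=Q[(Q[:,2]>.128)]
    if len(top)<8:continue
    A=np.c_[top[:,:2],np.ones(len(top))];c=np.linalg.lstsq(A,top[:,2],rcond=None)[0]
    print(k,len(Q),Q.min(0).round(4),Q.max(0).round(4),'foot top plane',c.round(4),cv2.minAreaRect(Q[:,:2].astype(np.float32)*1000))
E
```

```text
[0.48441175 0.12107508 0.36914508] [ 0.0005 -0.0032  0.2479]
sc 360 [-0.08   -0.0319  0.113 ] [0.0687 0.0206 0.1447] foot top plane [-0.0502  0.0408  0.1352] ((-5.644996643066406, -5.645784378051758), (148.6903839111328, 52.39262008666992), 0.11642425507307053)
tc 344 [-0.0825 -0.026   0.1118] [0.066  0.0182 0.1449] foot top plane [-0.0672  0.0327  0.1348] ((-8.264938354492188, -3.8906326293945312), (44.16160583496094, 148.48570251464844), 89.95626068115234)
```

>>> {"name": "move_arm", "arguments": {
  "steps": [
    {"rot":[0,-1.5,0],"travel":[0,0.4,1.5],"gripper":1},
    {"rot":[0,-3,0],"travel":[0,0.4,3.5],"gripper":1},
    {"rot":[0,-3,0],"travel":[0,0.4,6],"gripper":1},
    {"rot":[0,-3,0],"travel":[0,0.4,8],"gripper":1},
    {"rot":[0,-3,0],"travel":[0,0.4,9],"gripper":1}
  ]
}}

```text
time_s: 7.55
eef_pos: [0.5262, 0.122, 0.2877]
orientation: [0.1, 2.605, -0.028]
ft_force: [0.6, -0.1, -5.9]
gripper_width: 0.0159
finger_force: 30.0
```

>>> {"name": "move_arm", "arguments": {
  "steps": [
    {"rot":[0,0,0],"travel":[0,0,0],"gripper":1},
    {"rot":[0,0,0],"travel":[0,0,0],"gripper":1}
  ]
}}

```text
time_s: 7.8
eef_pos: [0.5266, 0.1231, 0.2907]
orientation: [0.098, 2.601, -0.026]
ft_force: [0.4, -0.2, -5.0]
gripper_width: 0.0159
finger_force: 30.0
```

```bash
cat > m.py <<'E'
from h import *
o=manip.observe();B=np.c_[ux,uy,n]
print('tcp face',((o['eef_pos']-bore)@B).round(4),'tool z',(Ro.from_rotvec(o['orientation']).as_matrix()[:,2]@B).round(3),'F face',(o['ft_force']@B).round(1),o['ft_force'].round(1),o['time_s'])
for k in('side','top'):
    s=snap(k);P=(cloud(s).reshape(-1,3)-bore)@B
    m=(abs(P[:,0])<.12)&(abs(P[:,1])<.05);P=P[m]
    m=(P[:,2]>.008)&(P[:,2]<.2);Q=P[m]
    if k=='side':cv2.imwrite('pics/last.png',cv2.resize(s['img'][60:210,170:370,::-1],(800,600),interpolation=2))
    # densest layer in z = foot top
    h,e=np.histogram(Q[Q[:,2]<.08][:,2],bins=np.arange(.008,.082,.002));zt=e[h.argmax()]+.001
    T=Q[abs(Q[:,2]-zt)<.007]
    for _ in range(4):
        A=np.c_[T[:,:2],np.ones(len(T))];c=np.linalg.lstsq(A,T[:,2],rcond=None)[0];r=abs(A@c-T[:,2]);T=T[r<max(.0015,1.5*r.std())]
    print(k,len(T),'top z',zt.round(4),'plane',c.round(4),T.min(0).round(4),T.max(0).round(4),cv2.minAreaRect(T[:,:2].astype(np.float32)*1000))
E
python3 m.py
```

```text
tcp face [0.0005 0.0019 0.1589] tool z [ 0.049 -0.    -0.999] F face [-1.9 -0.2 -4.6] [ 0.4 -0.2 -5. ] 7.8
side 129 top z 0.047 plane [-0.0346 -0.0038  0.0457] [-0.0753 -0.0279  0.042 ] [0.0731 0.0246 0.0494] ((-1.754425048828125, 0.2760143280029297), (49.91008758544922, 148.52313232421875), 87.40218353271484)
top 126 top z 0.045 plane [-0.0301  0.0031  0.0453] [-0.0765 -0.021   0.0418] [0.0698 0.0231 0.0487] ((-3.2978897094726562, 1.0972862243652344), (44.102813720703125, 146.31532287597656), 89.96052551269531)
```

>>> {"name": "move_arm", "arguments": {
  "steps": [
    {"rot":[0,-1,0],"travel":[0.2,-0.1,0.8],"gripper":1},
    {"rot":[0,-1.8,0],"travel":[0.35,-0.1,1.6],"gripper":1},
    {"rot":[0,-1.8,0],"travel":[0.35,-0.1,2.2],"gripper":1},
    {"rot":[0,-1.8,0],"travel":[0.35,-0.1,2.4],"gripper":1},
    {"rot":[0,-1.8,0],"travel":[0.35,-0.1,2.4],"gripper":1}
  ]
}}

```text
time_s: 8.52
eef_pos: [0.5357, 0.1215, 0.2671]
orientation: [0.096, 2.571, -0.028]
ft_force: [3.5, -0.8, -4.9]
gripper_width: 0.0162
finger_force: 30.0
```

```bash
python3 m.py
```

```text
tcp face [-0.0025  0.001   0.1338] tool z [ 0.079 -0.    -0.997] F face [ 0.8 -0.5 -6. ] [ 3.5 -0.8 -4.9] 8.525
side 102 top z 0.021 plane [0.0016 0.0231 0.0205] [-0.0844 -0.0278  0.0186] [0.0733 0.0243 0.0223] ((-5.717918395996094, -1.3495292663574219), (50.091270446777344, 158.236328125), 88.30601501464844)
top 124 top z 0.021 plane [-0.0028 -0.0125  0.02  ] [-0.0814 -0.0217  0.0184] [0.0703 0.0211 0.0216] ((-5.560447692871094, -0.3096027374267578), (151.8925018310547, 41.96111297607422), 0.5230367183685303)
```

>>> {"name": "move_arm", "arguments": {
  "steps": [
    {"rot":[0,0,0],"travel":[-0.2,0,0],"gripper":1},
    {"rot":[0,0,0],"travel":[-0.2,0,0],"gripper":1},
    {"rot":[0,0,0],"travel":[-0.2,0,0.2],"gripper":1},
    {"rot":[0,0,0],"travel":[-0.17,0,0.4],"gripper":1},
    {"rot":[0,0,0],"travel":[-0.15,0,0.6],"gripper":1}
  ]
}}

```text
time_s: 9.25
eef_pos: [0.5398, 0.1212, 0.2628]
orientation: [0.096, 2.571, -0.028]
ft_force: [-5.1, 1.2, -1.3]
gripper_width: 0.0156
finger_force: 30.0
```

```bash
python3 m.py
```

```text
tcp face [-0.0009  0.001   0.1281] tool z [ 0.078 -0.    -0.997] F face [-5.2  0.8  1.3] [-5.1  1.2 -1.3] 9.25
side 128 top z 0.017 plane [-0.0106  0.0203  0.0163] [-0.0849 -0.0271  0.014 ] [0.0751 0.0219 0.0186] ((-5.0932769775390625, -2.8526954650878906), (48.7913703918457, 160.0021514892578), 89.58174133300781)
top 137 top z 0.017 plane [-0.015   0.0079  0.0166] [-0.075  -0.0214  0.014 ] [0.0708 0.0217 0.0191] ((-2.323577880859375, 0.3141059875488281), (145.817138671875, 42.080406188964844), 0.679381251335144)
```

>>> {"name": "move_arm", "arguments": {
  "steps": [
    {"rot":[0,0,0],"travel":[0.1,0,0.3],"gripper":1},
    {"rot":[0,0,0],"travel":[0.12,0,0.6],"gripper":1},
    {"rot":[0,0,0],"travel":[0.15,0,0.9],"gripper":1},
    {"rot":[0,0,0],"travel":[0.17,0,1.2],"gripper":1},
    {"rot":[0,0,0],"travel":[0.2,0,1.5],"gripper":1}
  ]
}}

```text
time_s: 9.98
eef_pos: [0.5466, 0.1207, 0.2492]
orientation: [0.096, 2.57, -0.028]
ft_force: [-4.1, -0.0, -1.2]
gripper_width: 0.0157
finger_force: 30.0
```

```bash
python3 m.py
```

```text
tcp face [-0.0012  0.001   0.1129] tool z [ 0.079 -0.    -0.997] F face [-4.2 -0.4  0.9] [-4.1 -0.  -1.2] 9.975
side 124 top z 0.017 plane [0.0002 0.0109 0.0162] [-0.081  -0.0298  0.0146] [0.0747 0.0213 0.0177] ((-3.233551025390625, -4.309854507446289), (155.86204528808594, 50.20174026489258), 0.5328865051269531)
top 109 top z 0.015 plane [-0.0079 -0.01    0.0155] [-0.0684 -0.0211  0.0137] [0.0706 0.0219 0.0177] ((0.8207855224609375, 0.45516395568847656), (139.03123474121094, 42.05339431762695), 0.726211667060852)
```

>>> {"name": "move_arm", "arguments": {
  "steps": [
    {"rot":[0,0,0],"travel":[0.05,0,0.3],"gripper":1},
    {"rot":[0,0,0],"travel":[0.08,0,0.7],"gripper":1},
    {"rot":[0,0,0],"travel":[0.12,0,1.1],"gripper":1},
    {"rot":[0,0,0],"travel":[0.15,0,1.5],"gripper":1},
    {"rot":[0,0,0],"travel":[0.16,0,1.7],"gripper":1}
  ]
}}

```text
time_s: 10.7
eef_pos: [0.5544, 0.1201, 0.2338]
orientation: [0.096, 2.571, -0.028]
ft_force: [-3.3, 0.3, -0.8]
gripper_width: 0.0155
finger_force: 30.0
```

>>> {"name": "move_arm", "arguments": {
  "steps": [
    {"rot":[0,0,0],"travel":[0.02,0,0.15],"gripper":1},
    {"rot":[0,0,0],"travel":[0.03,0,0.3],"gripper":1},
    {"rot":[0,0,0],"travel":[0.04,0,0.4],"gripper":1}
  ]
}}

```text
time_s: 11.08
eef_pos: [0.5561, 0.12, 0.2305]
orientation: [0.096, 2.571, -0.028]
ft_force: [-3.0, -0.2, 1.4]
gripper_width: 0.0157
finger_force: 30.0
```

```bash
cat > f.py <<'E'
from h import *
o=manip.observe();B=np.c_[ux,uy,n]
print('tcp face',((o['eef_pos']-bore)@B).round(4),'F face',(o['ft_force']@B).round(1),o['time_s'])
E
python3 f.py
```

```text
tcp face [-0.0017  0.001   0.0919] F face [-1.9 -0.4  2.6] 11.075
```

>>> {"name": "move_arm", "arguments": {
  "steps": [
    {"rot":[0,0,0],"travel":[0.01,0,0.1],"gripper":1},
    {"rot":[0,0,0],"travel":[0.02,0,0.2],"gripper":1},
    {"rot":[0,0,0],"travel":[0.02,0,0.3],"gripper":1}
  ]
}}

```text
time_s: 11.45
eef_pos: [0.5579, 0.1201, 0.23]
orientation: [0.096, 2.569, -0.027]
ft_force: [-16.3, -1.3, 16.1]
gripper_width: 0.016
finger_force: 30.0
```

```bash
python3 f.py
```

```text
tcp face [-0.0003  0.0012  0.0906] F face [-6.6 -2.5 21.8] 11.45
```

>>> {"name": "move_arm", "arguments": {
  "steps": [
    {"rot":[0,0,0],"travel":[0.01,0,0.1],"gripper":1},
    {"rot":[0,0,0],"travel":[0.02,0,0.2],"gripper":1},
    {"rot":[0,0,0],"travel":[0.02,0,0.3],"gripper":1}
  ]
}}

```text
time_s: 11.82
eef_pos: [0.5609, 0.1201, 0.2308]
orientation: [0.096, 2.564, -0.026]
ft_force: [-19.8, -2.0, 24.0]
gripper_width: 0.016
finger_force: 30.0
```

```bash
python3 f.py
```

```text
tcp face [0.0027 0.0015 0.0899] F face [-6.  -3.4 30.4] 11.825
```

>>> {"name": "move_arm", "arguments": {
  "steps": [
    {"rot":[0,0,0],"travel":[0,0,-0.1],"gripper":1},
    {"rot":[0,0,0],"travel":[0,0,-0.2],"gripper":1},
    {"rot":[0,0,0],"travel":[0,0,-0.2],"gripper":1}
  ]
}}

```text
time_s: 12.2
eef_pos: [0.5595, 0.12, 0.2302]
orientation: [0.096, 2.565, -0.027]
ft_force: [-6.1, -0.9, 9.6]
gripper_width: 0.016
finger_force: 30.0
```

```bash
python3 m.py
```

```text
tcp face [0.0012 0.0012 0.0901] tool z [ 0.084  0.001 -0.996] F face [-0.8 -1.3 11.3] [-6.1 -0.9  9.6] 12.2
side 112 top z 0.017 plane [-0.0084  0.0375  0.0172] [-0.0847 -0.0266  0.0146] [0.0751 0.0229 0.0192] ((-4.8190155029296875, -1.836965560913086), (49.25790023803711, 159.7146759033203), 89.91970825195312)
top 105 top z 0.015 plane [-0.0165  0.0025  0.0168] [-0.0749 -0.0212  0.0145] [0.0726 0.0216 0.0185] ((-1.1642227172851562, 0.20306015014648438), (147.80487060546875, 41.9466552734375), 0.6915032863616943)
```

View pics/last.png

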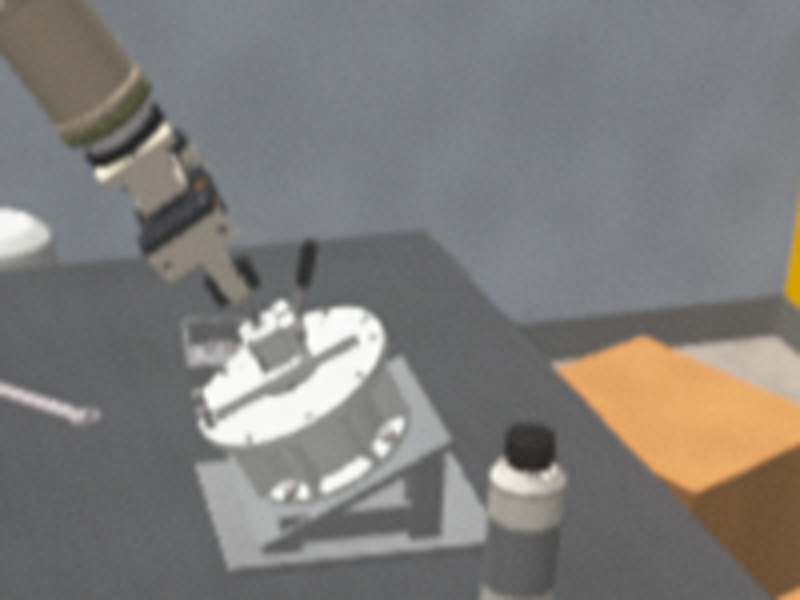

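The crop shows the foot lying on the face along the slope, around (290,380), with its lower end by the studs at (205,400) and the lever upright at (308,265). I'll ease the load a little more and then release.

>>> {"name": "move_arm", "arguments": {
  "steps": [
    {"rot":[0,0,0],"travel":[0,0,-0.08],"gripper":1},
    {"rot":[0,0,0],"travel":[0,0,-0.08],"gripper":1}
  ]
}}

```text
time_s: 12.55
eef_pos: [0.5585, 0.12, 0.2297]
orientation: [0.096, 2.567, -0.027]
ft_force: [-3.8, -1.0, 7.5]
gripper_width: 0.0159
finger_force: 30.0
```

```bash
python3 f.py
```

```text
tcp face [0.0001 0.0012 0.0901] F face [ 0.2 -1.3  8.4] 12.55
```

>>> {"name": "move_arm", "arguments": {
  "steps": [
    {"rot":[0,0,0],"travel":[0,0,0],"gripper":0.5},
    {"rot":[0,0,0],"travel":[0,0,0],"gripper":0.5},
    {"rot":[0,0,0],"travel":[0,0,0],"gripper":0.5},
    {"rot":[0,0,0],"travel":[0,0,0],"gripper":0.5}
  ]
}}

```text
time_s: 13.05
eef_pos: [0.5572, 0.1199, 0.2271]
orientation: [0.096, 2.571, -0.028]
ft_force: [0.9, 0.1, 0.3]
gripper_width: 0.046
finger_force: 0.0
```

>>> {"name": "move_arm", "arguments": {
  "steps": [
    {"rot":[0,0,0],"travel":[0,0,-2],"gripper":0.5},
    {"rot":[0,0,0],"travel":[0,0,-4],"gripper":0.5},
    {"rot":[0,0,0],"travel":[0,0,-7],"gripper":0.5},
    {"rot":[0,0,0],"travel":[0,0,-10],"gripper":1},
    {"rot":[0,0,0],"travel":[0,0,-10],"gripper":1}
  ]
}}

```text
time_s: 13.68
eef_pos: [0.5043, 0.1244, 0.3149]
orientation: [0.096, 2.566, -0.025]
ft_force: [0.3, -0.1, -0.2]
gripper_width: 0.031
finger_force: 0.0
```

```bash
cp pics/last.png pics/prev.png; python3 m.py; python3 - <<'E'
from h import *
B=np.c_[ux,uy,n]
for k in('side','top'):
    P=(cloud(snap(k)).reshape(-1,3)-bore)@B
    P=P[(abs(P[:,1])<.03)&(P[:,0]>-.06)&(P[:,0]<.12)&(P[:,2]>.06)&(P[:,2]<.145)]
    L=P[P[:,0]>.036];H=P[(P[:,0]<.03)]
    print(k,'lever',len(L),L.mean(0).round(4),L.min(0).round(4),L.max(0).round(4));
    print('handle',len(H),H.mean(0).round(4),H.min(0).round(4),H.max(0).round(4), np.percentile(H[:,2],[50,90,97]).round(4))
E
```

```text
tcp face [-0.0078  0.0016  0.1908] tool z [ 0.084  0.002 -0.996] F face [ 0.2 -0.1 -0.3] [ 0.3 -0.1 -0.2] 13.675
side 121 top z 0.017 plane [-0.0101  0.0151  0.0162] [-0.0847 -0.0253  0.014 ] [0.0733 0.0231 0.0185] ((-5.812568664550781, -1.1901073455810547), (47.78614044189453, 158.06700134277344), 89.63579559326172)
top 138 top z 0.017 plane [-0.0092 -0.0208  0.016 ] [-0.0861 -0.0215  0.0138] [0.0692 0.0216 0.018 ] ((-8.562843322753906, 0.23398399353027344), (155.40538024902344, 42.01335144042969), 0.5877370834350586)
side lever 56 [ 0.061  -0.0036  0.085 ] [ 0.0398 -0.0125  0.06  ] [0.0798 0.0045 0.1061]
handle 137 [-0.0006 -0.0051  0.1049] [-0.0222 -0.0134  0.0602] [0.0214 0.0067 0.1258] [0.1082 0.1227 0.1244]
top lever 37 [ 0.0618 -0.0008  0.0941] [ 0.0362 -0.0068  0.0621] [0.0759 0.0067 0.11  ]
handle 107 [-1.000e-04 -2.000e-03  1.122e-01] [-0.026  -0.0173  0.0603] [0.0265 0.007  0.1254] [0.1212 0.124  0.125 ]
```

View pics/last.png

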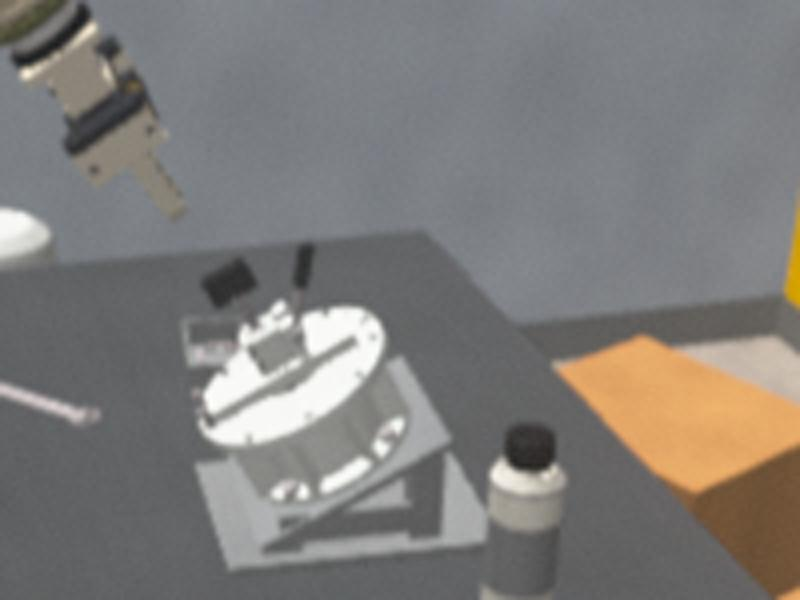

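The gauge is released and stands on the face against the studs, with the handle at (228,283) and the lever still open at (303,265). I'll check flatness against the face itself.

```bash
cat > flat.py <<'E'
from h import *
B=np.c_[ux,uy,n]
for k in('top','side'):
    P=np.vstack([(cloud(snap(k)).reshape(-1,3)-bore)@B for _ in range(3)])
    for x0,x1 in((-.07,-.055),(-.055,-.04),(-.04,-.025),(.035,.05),(.05,.065)):
        m=(P[:,0]>x0)&(P[:,0]<x1);F=P[m&(abs(P[:,1])<.015)&(P[:,2]>.008)&(P[:,2]<.024)];G=P[m&(abs(P[:,1])>.026)&(abs(P[:,1])<.055)&(abs(P[:,2])<.007)]
        print(k,x0,len(F),len(G),(np.median(F[:,2])*1e3).round(2),(np.median(G[:,2])*1e3).round(2))
E
python3 flat.py
```

```text
top -0.07 88 196 15.77 0.29
top -0.055 90 193 16.44 0.06
top -0.04 13 197 17.13 0.21
top 0.035 96 232 15.62 -0.34
top 0.05 128 239 16.12 -0.26
side -0.07 45 53 16.67 0.92
side -0.055 43 49 16.21 1.09
side -0.04 49 54 16.55 0.84
side 0.035 48 41 16.87 0.71
side 0.05 47 53 16.0 0.84
```

```bash
cat > g.py <<'E'
import sys
from h import *
o=manip.observe();B=np.c_[ux,uy,n];R0=Ro.from_rotvec(o['orientation']).as_matrix();print(((o['eef_pos']-bore)@B).round(4),'F',(o['ft_force']@B).round(1),o['time_s'],o['gripper_width'])
for a in sys.argv[1:]:
    p=np.array(eval(a));print(a,'travel',(R0.T@(bore+B@p-o['eef_pos'])*100).round(2))
E
python3 g.py .064,0,.19 .064,0,.135
```

```text
[-0.0102  0.0009  0.1877] F [-1.   0.6 -0.4] 14.175 0.00011601297228180636
.064,0,.19 travel [-7.42 -0.08  0.35]
.064,0,.135 travel [-6.99 -0.08  5.83]
```

>>> {"name": "move_arm", "arguments": {
  "steps": [
    {"rot":[0,0,0],"travel":[-4,0,0],"gripper":1},
    {"rot":[0,0,0],"travel":[-7.4,0,0.5],"gripper":1},
    {"rot":[0,0,0],"travel":[-7.4,0,2],"gripper":1},
    {"rot":[0,0,0],"travel":[-7,-0.1,5],"gripper":1},
    {"rot":[0,0,0],"travel":[-7,-0.1,5.8],"gripper":1}
  ]
}}

```text
time_s: 14.8
eef_pos: [0.5918, 0.1158, 0.2958]
orientation: [0.096, 2.577, -0.03]
ft_force: [-0.6, -0.8, -0.5]
gripper_width: 0.0005
finger_force: 0.0
```

>>> {"name": "move_arm", "arguments": {
  "steps": [
    {"rot":[0,0,0],"travel":[0,0,0],"gripper":1}
  ]
}}

```text
time_s: 14.92
eef_pos: [0.5926, 0.1161, 0.299]
orientation: [0.096, 2.573, -0.028]
ft_force: [-0.4, 0.3, 0.7]
gripper_width: 0.0005
finger_force: 0.0
```

```bash
python3 g.py .064,0,.11 .066,0,.09 .07,0,.075 .074,0,.06 .074,0,.053
```

```text
[ 0.063  -0.0002  0.1351] F [-0.1  0.2  0.8] 14.925 0.0004885402237642183
.064,0,.11 travel [0.09 0.02 2.51]
.066,0,.09 travel [0.05 0.02 4.51]
.07,0,.075 travel [-0.24  0.02  6.04]
.074,0,.06 travel [-0.52  0.02  7.57]
.074,0,.053 travel [-0.47  0.02  8.27]
```

>>> {"name": "move_arm", "arguments": {
  "steps": [
    {"rot":[0,0,0],"travel":[0.1,0,1.5],"gripper":1},
    {"rot":[0,0,0],"travel":[0.1,0,2.3],"gripper":1},
    {"rot":[0,0,0],"travel":[0.1,0,2.9],"gripper":1},
    {"rot":[0,0,0],"travel":[0.05,0,3.5],"gripper":1},
    {"rot":[0,0,0],"travel":[0.05,0,4.1],"gripper":1}
  ]
}}

```text
time_s: 15.55
eef_pos: [0.6154, 0.1146, 0.2657]
orientation: [0.096, 2.571, -0.027]
ft_force: [-0.8, 0.5, 2.3]
gripper_width: 0.0003
finger_force: 0.9
```

```bash
python3 m.py; python3 g.py .07,0,.075 .074,0,.06
```

```text
tcp face [0.0674 0.     0.095 ] tool z [ 0.079  0.    -0.997] F face [0.3 0.4 2.4] [-0.8  0.5  2.3] 15.55
side 119 top z 0.015 plane [-0.0034  0.0373  0.0158] [-0.0849 -0.0266  0.0135] [0.0743 0.0221 0.0179] ((-5.352287292480469, -2.7354907989501953), (47.62151336669922, 160.09307861328125), 88.37924194335938)
top 71 top z 0.017 plane [ 0.0035 -0.0043  0.0161] [-0.0824 -0.0213  0.0145] [0.0695 0.0183 0.0177] ((-6.53729248046875, -1.465158462524414), (152.13812255859375, 38.41714859008789), 0.5029510259628296)
[ 0.0667 -0.0001  0.0943] F [-1.3  0.1  0.6] 15.65 0.000330552444728358
.07,0,.075 travel [-0.18  0.02  1.95]
.074,0,.06 travel [-0.46  0.02  3.48]
```

View pics/last.png

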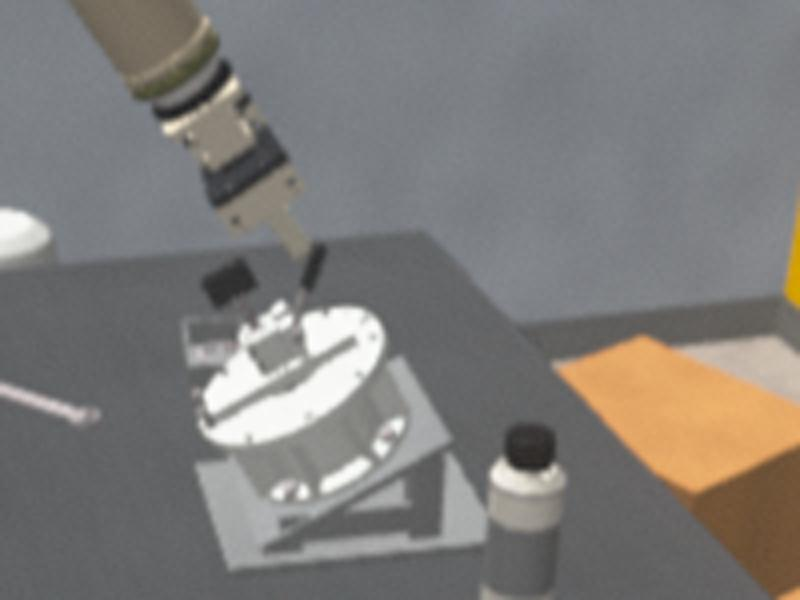

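The fingertips at (300,245) are pushing the lever's upper side; it has turned to (315,265) while the foot and handle have not moved. Continuing down.

>>> {"name": "move_arm", "arguments": {
  "steps": [
    {"rot":[0,0,0],"travel":[-0.05,0,0.6],"gripper":1},
    {"rot":[0,0,0],"travel":[-0.1,0,1.2],"gripper":1},
    {"rot":[0,0,0],"travel":[-0.2,0,1.8],"gripper":1},
    {"rot":[0,0,0],"travel":[-0.3,0,2.4],"gripper":1},
    {"rot":[0,0,0],"travel":[-0.4,0,3.0],"gripper":1}
  ]
}}

```text
time_s: 16.27
eef_pos: [0.635, 0.1131, 0.2425]
orientation: [0.096, 2.571, -0.028]
ft_force: [-1.0, 0.4, 1.3]
gripper_width: 0.0005
finger_force: 0.9
```

```bash
python3 g.py .074,0,.053
```

```text
[ 0.0739 -0.0001  0.0652] F [-0.3  0.4  1.6] 16.275 0.0005448497233415455
.074,0,.053 travel [0.09 0.01 1.22]
```

>>> {"name": "move_arm", "arguments": {
  "steps": [
    {"rot":[0,0,0],"travel":[0,0,0.4],"gripper":1},
    {"rot":[0,0,0],"travel":[0,0,0.7],"gripper":1},
    {"rot":[0,0,0],"travel":[0,0,0.9],"gripper":1},
    {"rot":[0,0,0],"travel":[0,0,1.0],"gripper":1}
  ]
}}

```text
time_s: 16.77
eef_pos: [0.64, 0.1127, 0.2342]
orientation: [0.096, 2.571, -0.028]
ft_force: [-0.2, 0.8, 1.9]
gripper_width: 0.0006
finger_force: 0.9
```

```bash
python3 g.py .074,0,.053
```

```text
[ 0.0745 -0.0001  0.0555] F [0.6 0.8 1.8] 16.775 0.000574843659466944
.074,0,.053 travel [0.07 0.01 0.25]
```

>>> {"name": "move_arm", "arguments": {
  "steps": [
    {"rot":[0,0,0],"travel":[0,0,0.1],"gripper":1},
    {"rot":[0,0,0],"travel":[0,0,0.15],"gripper":1}
  ]
}}

```text
time_s: 17.02
eef_pos: [0.6408, 0.1126, 0.233]
orientation: [0.096, 2.571, -0.028]
ft_force: [0.5, 0.2, 3.4]
gripper_width: 0.0003
finger_force: 0.9
```

```bash
python3 g.py .074,0,.053
```

```text
[ 0.0746 -0.0001  0.0541] F [2.1 0.3 2.8] 17.025 0.0003293063567884583
.074,0,.053 travel [0.07 0.01 0.11]
```

>>> {"name": "move_arm", "arguments": {
  "steps": [
    {"rot":[0,0,0],"travel":[0,0,0.1],"gripper":1},
    {"rot":[0,0,0],"travel":[0,0,0.15],"gripper":1}
  ]
}}

```text
time_s: 17.27
eef_pos: [0.6416, 0.1126, 0.2317]
orientation: [0.096, 2.571, -0.028]
ft_force: [0.1, 0.3, 2.2]
gripper_width: 0.0004
finger_force: 0.9
```

```bash
python3 g.py
```

```text
[ 0.0746 -0.      0.0525] F [1.1 0.3 1.9] 17.275 0.00038530418665684883
```

>>> {"name": "move_arm", "arguments": {
  "steps": [
    {"rot":[0,0,0],"travel":[0,0,0.1],"gripper":1},
    {"rot":[0,0,0],"travel":[0,0,0.15],"gripper":1}
  ]
}}

```text
time_s: 17.52
eef_pos: [0.6424, 0.1125, 0.2304]
orientation: [0.096, 2.571, -0.028]
ft_force: [0.3, 0.5, 1.8]
gripper_width: 0.0005
finger_force: 0.9
```

```bash
python3 g.py
```

```text
[ 0.0747 -0.0001  0.051 ] F [1.  0.5 1.5] 17.525 0.00046378452447933124
```

>>> {"name": "move_arm", "arguments": {
  "steps": [
    {"rot":[0,0,0],"travel":[0,0,0.1],"gripper":1},
    {"rot":[0,0,0],"travel":[0,0,0.2],"gripper":1}
  ]
}}

```text
time_s: 17.77
eef_pos: [0.6434, 0.1125, 0.2295]
orientation: [0.096, 2.571, -0.028]
ft_force: [-12.9, 0.4, 12.7]
gripper_width: 0.0007
finger_force: 9.0
```

```bash
python3 m.py;python3 g.py; python3 - <<'E'
from h import *
s=snap('side');i=s['img'][105:165,205:285,::-1]
cv2.imwrite('pics/z1.png',cv2.resize(i,(800,600),interpolation=2))
E
```

```text
tcp face [ 0.0752 -0.      0.0498] tool z [ 0.079 -0.    -0.997] F face [-5.4 -0.5 17.3] [-12.9   0.4  12.7] 17.775
side 119 top z 0.017 plane [-0.0005  0.018   0.0163] [-0.0844 -0.0259  0.0146] [0.0719 0.021  0.018 ] ((-6.288825988769531, -2.7360076904296875), (46.52334213256836, 155.89501953125), 89.42407989501953)
top 44 top z 0.015 plane [-0.0003  0.0059  0.0158] [-0.077  -0.0212  0.0144] [0.0699 0.0213 0.017 ] ((-1.5605239868164062, -9.646072387695312), (148.28558349609375, 39.716712951660156), 8.761462211608887)
[ 0.0751 -0.      0.0499] F [-4.4 -1.5 12.1] 17.875 0.00041066455561493404
```

View pics/z1.png

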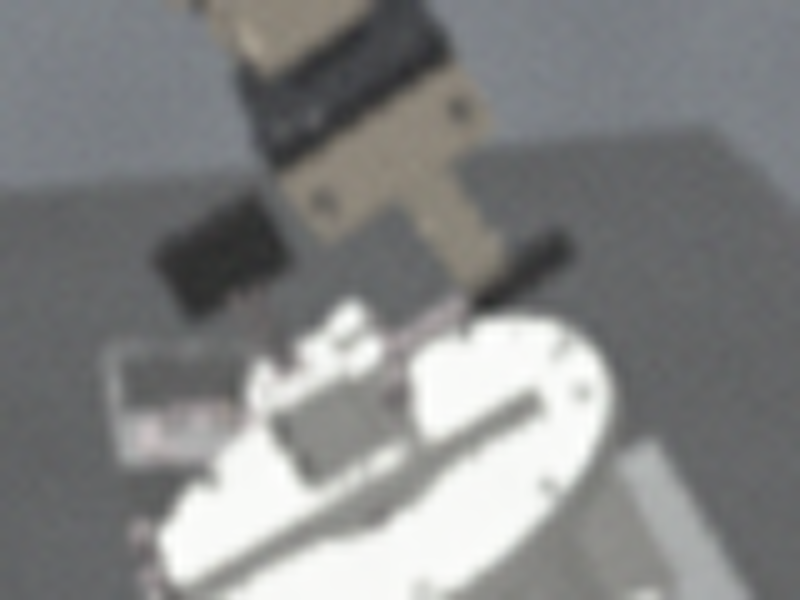

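The lever is hard down: it lies nearly parallel to the foot at (525,270) and the push force rose sharply to about 17 N. The foot is still flat, so I'll retreat straight back.

>>> {"name": "move_arm", "arguments": {
  "steps": [
    {"rot":[0,0,0],"travel":[0,0,-0.5],"gripper":1},
    {"rot":[0,0,0],"travel":[0,0,-2],"gripper":1},
    {"rot":[0,0,0],"travel":[0,0,-6],"gripper":1},
    {"rot":[0,0,0],"travel":[0,0,-11],"gripper":1},
    {"rot":[0,0,0],"travel":[0,0,-13],"gripper":1}
  ]
}}

```text
time_s: 18.55
eef_pos: [0.5731, 0.118, 0.3429]
orientation: [0.096, 2.566, -0.026]
ft_force: [0.0, -0.3, -0.5]
gripper_width: 0.0006
finger_force: 0.0
```

```bash
python3 flat.py; python3 - <<'E'
from h import *
B=np.c_[ux,uy,n]
for k in('side','top'):
    s=snap(k);P=(cloud(s).reshape(-1,3)-bore)@B
    P=P[(abs(P[:,1])<.03)&(P[:,0]>-.06)&(P[:,0]<.12)&(P[:,2]>.03)&(P[:,2]<.14)]
    L=P[P[:,0]>.07];H=P[(P[:,0]<.03)&(P[:,2]>.08)]
    print(k,'lever',len(L),L.mean(0).round(4),L.max(0).round(4),'fit',np.polyfit(L[:,0],L[:,2],1).round(3),'handle',H.mean(0).round(4),np.percentile(H[:,2],[50,90,97]).round(4))
    if k=='side':cv2.imwrite('pics/z2.png',cv2.resize(s['img'][90:180,190:310,::-1],(800,600),interpolation=2))
E
```

```text
top -0.07 13 0 15.92 nan
top -0.055 55 0 15.9 nan
top -0.04 8 35 17.56 -0.16
top 0.035 84 239 15.56 -0.07
top 0.05 65 240 16.29 -0.2
side -0.07 44 55 16.32 0.82
side -0.055 48 53 16.55 0.12
side -0.04 48 49 16.88 1.03
side 0.035 48 51 16.5 0.45
side 0.05 51 54 16.17 0.39
side lever 41 [ 0.089  -0.003   0.0478] [0.1081 0.0042 0.054 ] fit [0.055 0.043] handle [-0.0005 -0.0054  0.1092] [0.1109 0.1226 0.1235]
top lever 53 [0.088  0.0001 0.0501] [0.1064 0.0068 0.0567] fit [0.057 0.045] handle [ 0.0079 -0.0057  0.1073] [0.1089 0.117  0.1195]
  return _methods._mean(a, axis=axis, dtype=dtype,
  ret = ret.dtype.type(ret / rcount)
```

View pics/z2.png

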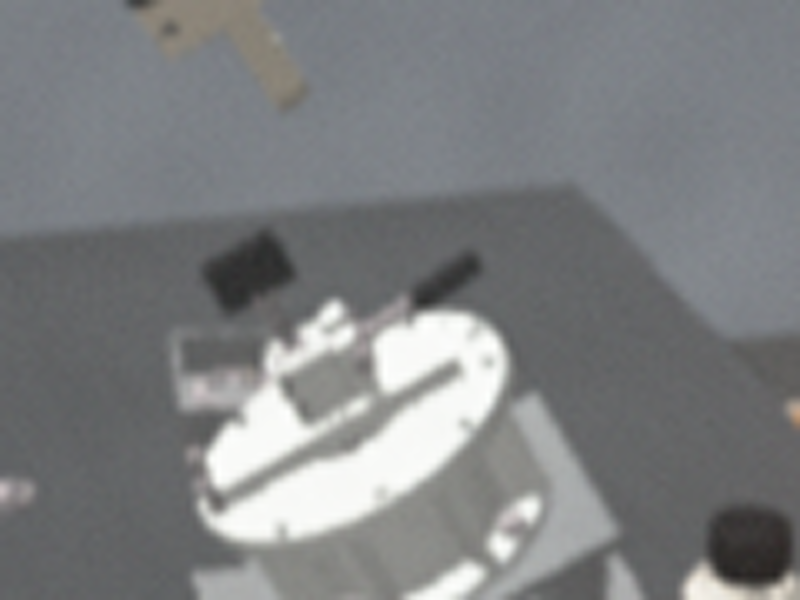

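The lever is down at (445,280) with a slope of about 3°, against 5° nominal and within depth noise. The foot is flat, the handle height is unchanged and the gripper is clear. Handing in.

```bash
python3 -c "
from bench import manip
print(manip.finish_job())"
```

```text
the job is handed in; nothing more can be done
None
```

I handed the job in at about 19 s: the small white gauge sits flat on the sloping face against the studs, the rod was lowered until it met the bore floor, and the clamp lever is pressed to its stop; the hand-in returned no verdict. The first touch on the bore floor was firmer than intended, about 30 N at the wrist, before I eased it off.

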